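# Open the combination-locked gauge case

### The arm

A 7-joint arm with a two-finger parallel gripper is mounted at the origin on the work surface. World frame = base frame: x ahead of the robot, y to its left, z up, the work surface at z = 0. Lengths are in m, angles in rad, forces in N, time in s.
With the tool pointing down it reaches from about 0.4 to 0.875 m from the base axis. Payload 19.3 kg.
Tool frame: the origin (TCP) lies at the very end of the fingers, on their centre line; the grasp point (between the pads) lies 19 mm behind it; x points along the fingers, z is the direction in which the jaws open and shut, and the axes are right-handed (so a half turn about x gives the same grasp; the last joint's range is limited). The gripper opens to 85 mm and grips with 20 to 120 N. Pads are 22 mm wide; open, the fingers measure 114 mm over their backs; the gripper's body (76 mm by 85 mm) begins 54 mm behind the grasp point. The pads swing forward as they close: fully open they stand 13 mm farther back than shut.
Start: joints at [-1.341, 0.521, -0.036, 1.599, 0.021, 1.021, -0.113], TCP at [0.185, 0.597, 0.231] pointing down, gripper open.
Joint ranges: [-2.91, 2.91], [-0.3, 2.13], [-1.5, 1.42], [0.17, 2.43], [-1.26, 4.41], [0.16, 1.93], [-2.52, 2.52]. Speed limits (rad/s): [1.89, 1.89, 2.39, 2.39, 3.01, 3.01, 3.01].

### API

Orientations are given as [roll, pitch, yaw] about the fixed x, y, z axes, in that order (R = Rz(yaw) Ry(pitch) Rx(roll)).
In Python, from station import bot, optics, finder gives the robot as it stands. The module is installed in compiled form; this text tells all that it offers.
- The arm moves only by the tool move_arm, never from a script. Its argument "motion" is a list of rows, each a list of 2 entries, a list of its own where there are three numbers: the shift along the world's x, y, z in mm, then the turn, a rotation vector about the world's x, y, z in rad. A call has 1 to 12 rows; each row is the pose to reach, as a shift and turn from the pose measured when the call began; what a row does not reach only later rows make up. A row lasts 1/10 s, in which the tool goes at most 50 mm and 8.59 degrees, less where a joint would pass 70% of its speed; a pose out of reach is approached as far as the arm can. A call with a gripper value outside its range is refused whole. "gripper" is the gripper's target within -1 to 1 (shut at 1, half-way at 0, fully open at -1), set as the call begins (left out, the last holds). The fingers move at their own pace and stop on an object; "newtons" is the grip in N (left out, the last holds). Time passes only in rows, so rows that repeat a pose let the fingers close. It gives the time, the measured TCP pose, the force and the opening at its end, in the units of the state.
- bot.state(): the state, without advancing time (a new reading comes with each control period).
- optics.grab_frame(name): name is "scene" or "top" or "wrist"; returns the picture (384x512x3 uint8, red, green, blue); there is no depth.
- optics.camera_info(name): a dict with "fx", "fy", "cx", "cy" (pixels), "origin" and "rotation" of the camera in the world; the wrist camera has in their place "T_tool_cam" (4x4, takes a point from camera to tool coordinates, whose origin is the TCP and whose axes are the tool frame's). Camera axes: x right, y down, z forward; pixel columns grow to the right and rows downward; lengths in m; the calibration is good to about 2 mm. A picture is of the moment at which its call begins: read the wrist's pose just before it. camera_info takes no time and is no camera call.
- bot.close_job(): hands the job in, once; it reports no verdict.
Trained networks look in the newest picture that a camera, given by its name, has taken for a name from the list of things; names that differ only in an ending like _2 or _b are one class to them, and where a whole thing is asked for, a point or a joint stands for the part that bears it (a point fixed in the world has none). Each returns a list of dicts, best first, with "score" (0 to 1); they miss things now and then, are a little off and sometimes report something else, mostly with a low value. They report only what shows in the picture. A call takes as long as a camera call.
- finder.boxes_of(camera, target): "at" ([row, column] in pixels, amid what is visible of it).
The state is a dict: "time_s": time; "joints": joint angles; "qvel": joint speeds; "tau": joint torques, N m; "tcp_pos": TCP position; "eef_rot": TCP orientation; "wrist_force": force on the tool from outside, world axes, zero at the start; "moment": the same for the moment, N m; "grip_width": finger opening in m.
Only numpy, scipy, OpenCV 4.12 (cv2) and the standard library are available. Lean on these libraries where they do the work, as an engineer would, in place of code of your own. Each camera call takes 0.05 s, during which the arm holds its last target.

### The job

Open the gauge case: set its left, middle and right dials to 3, 7 and 5 so that the sprung bolt snaps back clear of the lid, then lift the lid by its handle to about half open or further and let go, leaving it standing open. The right-hand knob has slipped on its spindle, so its true place now lies somewhere between its 5 and a little past its 6: feel for it and stop turning as soon as the bolt drops in. Force neither a dial nor the lid, and leave the other things on the bench where they are.

Things in the scene. Friction and masses are not known exactly. Their poses are not given: they have to be found in the camera images.
- case: Olive steel gauge case, 300 x 360 x 110 mm high, too heavy to shift. Origin: centre of its underside. Its x points from the lock deck to the lid, y to the left, z up. The near third of its top is a fixed steel deck (x from -150 to -52 mm, top at z = 110 mm) with three pointer dials in a row at x = -100 mm, y = 85 (left), 0 (middle), -85 mm (right). Behind it, past a 16 mm groove, is the hinged lid.
- dial_left_grip (a point): Left dial, code 3: on its vertical axis, 28 mm above the deck, the height to grip. All three dials are alike: black pointer knob, a bar 12 mm thick and 36 mm long (plus a pointed nose with a white line) on a skirt of 44 mm diameter and 6 mm height; the bar stands up to 40 mm above the deck. Numerals 0 to 9 stand on the deck round the knob.
- dial_mid_grip (a point): Middle dial, code 7: same point.
- dial_right_grip (a point): Right dial, code 5 (slipped knob): same point.
- dial_left (a joint): Left dial, rad: the angle of its pointer clockwise (seen from above) from the numeral 0, which stands towards the lid (case +x). Each numeral is 0.628 rad (36 degrees) on: 1.885 points at 3. Friction about 0.06 N m plus the bolt's drag. Its gate lets the bolt in within 0.15 rad of the number.
- dial_mid (a joint): Middle dial, same sense: 4.398 points at 7; lets the bolt in within 0.15 rad of it.
- dial_right (a joint): Right dial, same sense: 3.142 points at 5, but the knob has slipped on its spindle: the place lies somewhere from 0.15 to 0.85 rad past the 5 (3.29 to 3.99). The gate is 0.15 rad wide; once the bolt has dropped in, the dial comes up hard against it at the gate's sides, where 0.3 N m at the knob is already too much. It starts clockwise of all this, at 4.25 to 4.5.
- bolt (a joint): Sprung lock bolt, m: under 0.003 locked (a spring presses it on the dials' hidden notched discs, 52 mm across, with about 3 N; it gives 1 to 2 mm at the mouth of a gate); 0.014 snapped back, which it does by itself at once when all three dials are right. Joint moves towards the robot.
- bolt_tip (a point): End, at its middle, of the bolt's steel tongue, 50 mm wide and 5 mm thick. Locked, it lies across the groove over the lid's lip; free, it is gone from the groove. The 6 mm stud in the slot on the deck between the left and middle dials is part of the bolt and shifts with it.
- lid (a joint): Lid angle, rad: 0 shut, 1.5 fully open. The hinge is stiff: the lid (0.6 kg) stays where it is left. Lifting it takes about 9 N at the handle. A steel lip under its front edge, in the groove, is held down by the locked bolt.
- lid_handle (a point): Middle of the lid's handle: a round steel bar 10 mm thick, 100 mm long along the case's y between its two posts, 41 mm above the lid (to its centre).
- lid_hinge (a point): Hinge axis of the lid (along the case's y), at the far edge of the case: 157 mm behind and 46 mm below the handle's middle when shut. The lid swings up about it.
- nut: Large hexagon nut, 36 mm across, 19 mm high, lying on the left end of the deck. To be left alone, like the five things below.
- hexbolt: Hexagon bolt standing on its head beside the case, 93 mm high.
- block_a: Brown packing block, 100 x 50 x 28 mm, left of the case.
- flange: Dark steel flange, 90 mm across, right of the case.
- spanner: Steel spanner, 160 mm long, lying right of the case.
- bar: Perforated flat steel bar, 200 mm long, left of the case.

How it is judged:
By the outcome, as a careful person would: the job done as asked, in the order asked, and still so for the second after the job is handed in, with the robot touching nothing.
It also fails if it takes over 64 s, if anything falls off the work surface, if the arm or the gripper's body presses on something with over 40 N, if the wrist force passes 120 N, or if a joint passes its speed limit or range.

## Working session

There is one attempt and no reset: what is moved stays moved. The work goes in short steps, Python scripts to look and compute and a tool call to move; the robot and the scene stay as the last step left them, time stands still between calls to the robot, and variables do not carry over. Pictures are saved under pics/ and viewed, and the job is handed in when it is done.

Besides the shell and the picture viewer there is one more tool, called as name([rows], argument=value, ...), one row to a line, values as JSON. move_arm: Moves the arm, as the interface text tells. Its arguments: {"type":"object","properties":{"motion":{"type":"array","items":{"type":"array"}},"gripper":{"type":"number"},"newtons":{"type":"number"}},"required":["motion"]}

```bash
mkdir -p pics; python3 - <<'E'
from station import bot, optics, finder
import cv2
s=bot.state()
print(s)
for n in ["scene","top","wrist"]:
    im=optics.grab_frame(n); cv2.imwrite(f"pics/{n}0.png",im[:,:,::-1])
    print(n,optics.camera_info(n))
E
```

```text
{'time_s': 0.0, 'joints': array([-1.34116565,  0.52202617, -0.03629998,  1.59999535,  0.02119992,
        1.02108027, -0.11275901]), 'qvel': array([ 4.01522661e-05,  2.74371531e-03, -7.97661149e-04,  1.86069842e-03,
        1.98000729e-03, -5.12956119e-04,  1.03459320e-03]), 'tau': array([-1.27055573e-03, -9.27117991e+01,  1.98065557e+00, -3.69928372e+01,
        1.79522258e-02,  8.31164012e-03,  2.53369294e-06]), 'tcp_pos': array([0.18455195, 0.59678787, 0.23072299]), 'eef_rot': array([-3.05888089,  1.56967207, -1.78790827]), 'wrist_force': array([-0.37298326, -0.1956837 ,  0.45283056]), 'moment': array([ 0.02206096,  0.03953842, -0.03889601]), 'grip_width': 0.08508436681777039}
scene {'fx': 467.9727407257072, 'fy': 467.9727407257072, 'cx': 249.48264293073615, 'cy': 196.68941010760827, 'origin': array([1.42830641, 0.13827164, 0.70526334]), 'rotation': array([-2.18905564, -0.0070435 ,  1.70914211])}
top {'fx': 386.6919709195655, 'fy': 386.6919709195655, 'cx': 253.85060342293224, 'cy': 192.759439983971, 'origin': array([0.44651785, 0.03325595, 1.07562181]), 'rotation': array([-2.98051267,  0.00943751, -1.55349305])}
wrist {'fx': 319.0575313030182, 'fy': 319.0575313030182, 'cx': 251.8915589619933, 'cy': 193.1724563085505, 'T_tool_cam': array([[-7.88703260e-05, -2.85315041e-01,  9.58433785e-01,
        -1.42341237e-01],
       [ 9.50597918e-04, -9.58433377e-01, -2.85314841e-01,
         7.32319726e-02],
       [ 9.99999545e-01,  8.88582287e-04,  3.46811837e-04,
        -3.31684229e-04],
       [ 0.00000000e+00,  0.00000000e+00,  0.00000000e+00,
         1.00000000e+00]])}
```

View pics/top0.png

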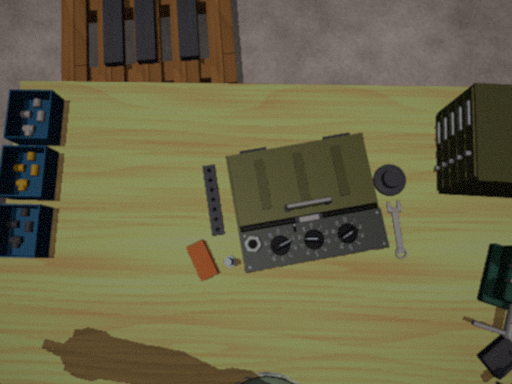

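View pics/scene0.png

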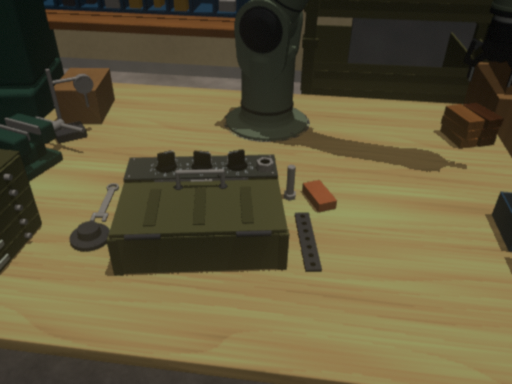

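```bash
cat > h.py <<'E'
from station import bot, optics, finder
import numpy as np, cv2
from scipy.spatial.transform import Rotation as Rn
def cam(n,s=None):
    c=optics.camera_info(n)
    if n=="wrist":
        T=np.array(c["T_tool_cam"]); R=Rn.from_euler('xyz',s["eef_rot"]).as_matrix()
        return c,R@T[:3,:3],s["tcp_pos"]+R@T[:3,3]
    return c,Rn.from_euler('xyz',c["rotation"]).as_matrix(),np.array(c["origin"])
def ray(n,rc,s=None):
    c,R,o=cam(n,s)
    d=R@np.array([(rc[1]-c["cx"])/c["fx"],(rc[0]-c["cy"])/c["fy"],1]); return o,d
def atz(n,rc,z,s=None):
    o,d=ray(n,rc,s); return o+d*(z-o[2])/d[2]
def proj(n,p,s=None):
    c,R,o=cam(n,s); q=R.T@(np.asarray(p)-o); return np.array([c["cy"]+c["fy"]*q[1]/q[2],c["cx"]+c["fx"]*q[0]/q[2]])
E
python3 - <<'E'
from h import *
for t,z in [("dial_left_grip",.15),("dial_mid_grip",.15),("dial_right_grip",.15),("bolt_tip",.105),("lid_handle",.151),("lid_hinge",.105),("case",.1)]:
  for n in ["top","scene"]:
    for r in finder.boxes_of(n,t)[:3]: print(t,n,round(r["score"],2),np.round(r["at"],1),atz(n,r["at"],z).round(4))
E
```

```text
dial_left_grip top 0.57 [244.5 283.1] [ 0.4735 -0.0269  0.15  ]
dial_left_grip top 0.49 [179.1 299. ] [ 0.6322 -0.0648  0.15  ]
dial_left_grip scene 0.74 [161.  237.5] [ 0.5188 -0.0121  0.15  ]
dial_mid_grip top 0.49 [241.7 311.5] [ 0.4813 -0.0942  0.15  ]
dial_mid_grip scene 0.9 [158.5 197.7] [ 0.5215 -0.1048  0.15  ]
dial_right_grip scene 0.59 [158.3 164.3] [ 0.5322 -0.1811  0.15  ]
bolt_tip top 0.66 [217.6 307.5] [ 0.5429 -0.0908  0.105 ]
bolt_tip scene 0.58 [181.4 222.1] [ 0.5407 -0.0451  0.105 ]
lid_handle top 0.72 [177.8 302.3] [ 0.6353 -0.0727  0.151 ]
lid_handle scene 0.93 [205.7 199. ] [ 0.7014 -0.0603  0.151 ]
lid_handle scene 0.7 [163.6 263.9] [0.5228 0.0492 0.151 ]
lid_hinge top 0.81 [181.3 302.6] [ 0.6356 -0.0788  0.105 ]
lid_hinge scene 0.72 [205.6 196.9] [ 0.6413 -0.0813  0.105 ]
lid_hinge scene 0.21 [166.5 264.3] [0.4609 0.0443 0.105 ]
case top 0.79 [200.1 306.3] [ 0.588  -0.0886  0.1   ]
case scene 0.85 [215.7 196.2] [ 0.67   -0.0764  0.1   ]
case scene 0.21 [192.3 322. ] [0.5436 0.1853 0.1   ]
```

```bash
python3 - <<'E'
import cv2
im=cv2.imread("pics/top0.png")[120:280,180:420]
cv2.imwrite("pics/topz.png",cv2.resize(im,(780,520),interpolation=cv2.INTER_CUBIC))
im=cv2.imread("pics/scene0.png")[140:280,90:350]
cv2.imwrite("pics/scz.png",cv2.resize(im,(780,420),interpolation=cv2.INTER_CUBIC))
E
```

```text
(no output)
```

View pics/topz.png

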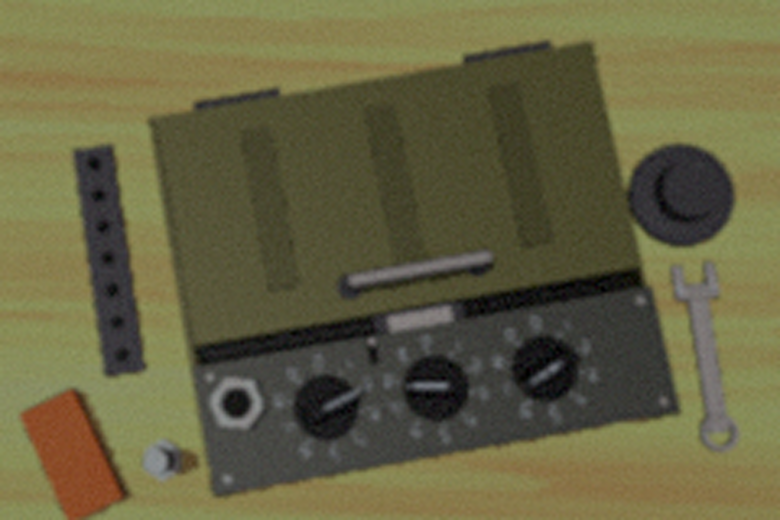

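View pics/scz.png

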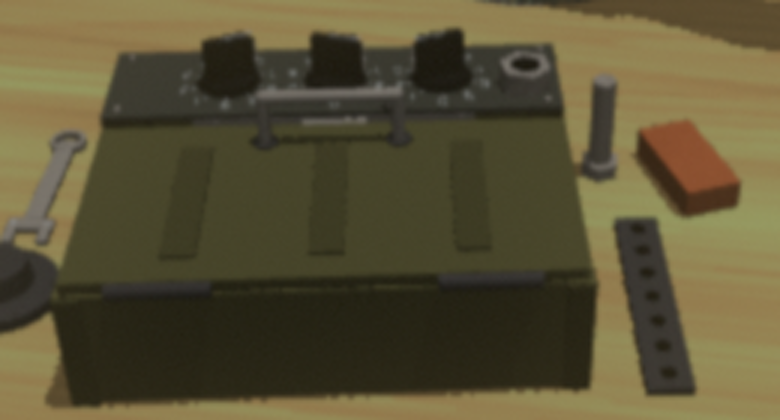

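```bash
python3 - <<'E'
from h import *
z=np.array([(152,118),(592,42),(678,412),(215,495)])/3.25+np.array([180,120])-.35
P=np.array([atz("top",(r,c),.11)[:2] for c,r in z])
print(P.round(4))
M=np.array([(.15,.18),(.15,-.18),(-.15,-.18),(-.15,.18)])
Pc=P.mean(0); H=M.T@(P-Pc); th=np.arctan2(H[0,1]-H[1,0],H[0,0]+H[1,1])
R=np.array([[np.cos(th),-np.sin(th)],[np.sin(th),np.cos(th)]])
print(Pc,th,np.degrees(th)); print((P-Pc-M@R.T).round(4))
for n,m in dict(L=(-.1,.085),M=(-.1,0),R=(-.1,-.085)).items():
  w=Pc+R@m; print(n,w, (proj("top",[*w,.11])-[120,180])[::-1]*3.25,(proj("scene",[*w,.15])-[140,90])[::-1]*3)
w=Pc+R@[-.007,0]; print("handle",w,proj("top",[*w,.151]))
E
```

```text
[[ 0.698   0.1173]
 [ 0.7655 -0.2316]
 [ 0.4744 -0.2887]
 [ 0.4065  0.0614]]
[ 0.58608756 -0.08541166] 0.19145607713615456 10.969625182032793
[[-0.0011 -0.0026]
 [-0.0021  0.002 ]
 [ 0.0013  0.002 ]
 [ 0.0019 -0.0014]]
L [ 0.47174021 -0.02099362] [323.82939346 408.35339206] [440.89123038  31.70958913]
M [ 0.48791474 -0.10444052] [433.50103358 388.83308501] [333.17389316  33.90444909]
R [ 0.50408926 -0.18788742] [542.81099005 369.37715353] [224.67114156  36.11531275]
handle [ 0.57921546 -0.08674368] [200.71887922 308.1780667 ]
```

```bash
python3 - <<'E'
from h import *
s=bot.state();R=Rn.from_euler('xyz',s["eef_rot"]).as_matrix();print(R.round(3))
print("jaw ang",np.arctan2(R[1,2],R[0,2]),"y ang",np.arctan2(R[1,1],R[0,1]), s["time_s"])
E
```

```text
[[-0.    -0.955  0.295]
 [-0.     0.295  0.955]
 [-1.    -0.    -0.   ]]
jaw ang 1.270975333020532 y ang 2.8417716603297833 0.85
```

move_arm([
  [[36, -25, 5], [0, 0, -0.07]],
  [[72, -50, 10], [0, 0, -0.14]],
  [[108, -75, 15], [0, 0, -0.21]],
  [[144, -100, 20], [0, 0, -0.28]],
  [[180, -124, 25], [0, 0, -0.35]],
  [[215, -147, 30], [0, 0, -0.42]],
  [[240, -187, 36], [0, 0, -0.49]],
  [[265, -227, 42], [0, 0, -0.56]],
  [[290, -267, 48], [0, 0, -0.63]],
  [[313, -307, 54], [0, 0, -0.7]],
  [[335, -347, 59], [0, 0, -0.77]],
], gripper=0.1)

```text
time_s: 1.95
tcp_pos: [0.5204, 0.2483, 0.2908]
eef_rot: [0.174, 1.57, 0.672]
wrist_force: [0.7, 1.0, 0.5]
grip_width: 0.0381
```

move_arm([
  [[-2, -42, 0], [0, 0, -0.06]],
  [[-5, -84, 0], [0, 0, -0.12]],
  [[-10, -128, 0], [0, 0, -0.18]],
  [[-15, -172, -2], [0, 0, -0.24]],
  [[-20, -216, -4], [0, 0, -0.3]],
  [[-26, -260, -6], [0, 0, -0.36]],
  [[-32, -304, -8], [0, 0, -0.42]],
  [[-40, -340, -10], [0, 0, -0.48]],
  [[-40, -348, -10], [0, 0, -0.5]],
  [[-40, -348, -10], [0, 0, -0.5]],
])

```text
time_s: 2.95
tcp_pos: [0.4803, -0.1006, 0.281]
eef_rot: [0.027, 1.57, 0.023]
wrist_force: [0.4, -0.2, -0.5]
grip_width: 0.0384
```

```bash
python3 - <<'E'
from h import *
s=bot.state();R=Rn.from_euler('xyz',s["eef_rot"]).as_matrix();print(s["tcp_pos"],s["joints"],R[:,0],np.arctan2(R[1,2],R[0,2]),s["time_s"])
np.save("s1.npy",s,allow_pickle=True)
im=optics.grab_frame("wrist")
cv2.imwrite("pics/w1.png",cv2.resize(im[:,:,::-1],(768,576),interpolation=cv2.INTER_CUBIC))
cv2.imwrite("pics/w1raw.png",im[:,:,::-1])
E
```

```text
[ 0.48033893 -0.10060446  0.28097119] [-0.30960659  0.27277969  0.49055233  1.90219484 -0.15143022  1.00182827
  0.24305233] [ 8.85078832e-04  2.00838860e-05 -9.99999608e-01] -0.00432117715460271 2.95
```

View pics/w1.png

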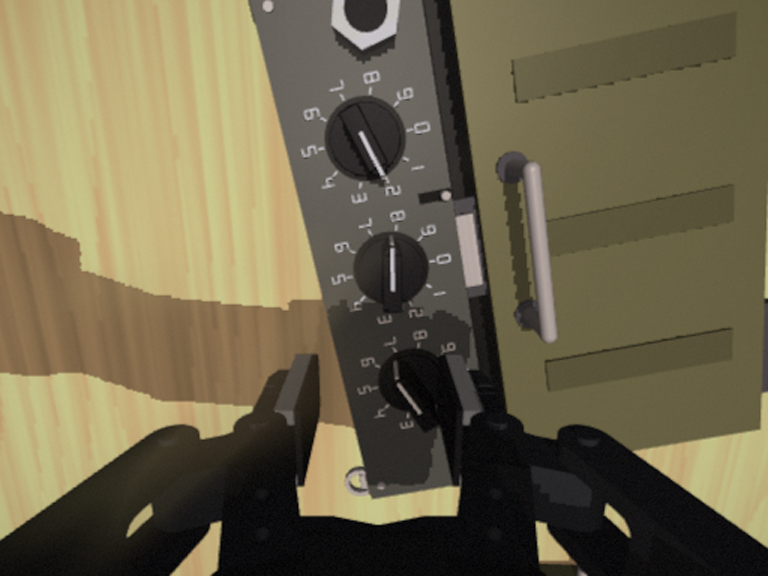

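```bash
python3 - <<'E'
from h import *
im=cv2.imread("pics/w1raw.png")
a=[cv2.resize(im[r-36:r+36,c-36:c+36],(360,360),interpolation=cv2.INTER_CUBIC) for r,c in [(92,243),(178,260),(256,275)]]
a=[np.clip(x.astype(float)*1.5,0,255).astype(np.uint8) for x in a]
cv2.imwrite("pics/d1.png",cv2.resize(np.hstack(a),(798,266)) if 0 else np.hstack([x[:, 40:306] for x in a]))
s=np.load("s1.npy",allow_pickle=True).item()
for w in [(.4717,-.021),(.4879,-.1044),(.5041,-.1879)]: print(proj("wrist",[*w,.11],s)*1.5,proj("wrist",[*w,.15],s)*1.5)
E
```

```text
[135.44770335 364.29720529] [133.69314231 362.36738973]
[265.54859062 389.78887003] [281.52179694 391.46555971]
[377.87897553 411.77172739] [406.6191327 416.0591121]
```

View pics/d1.png

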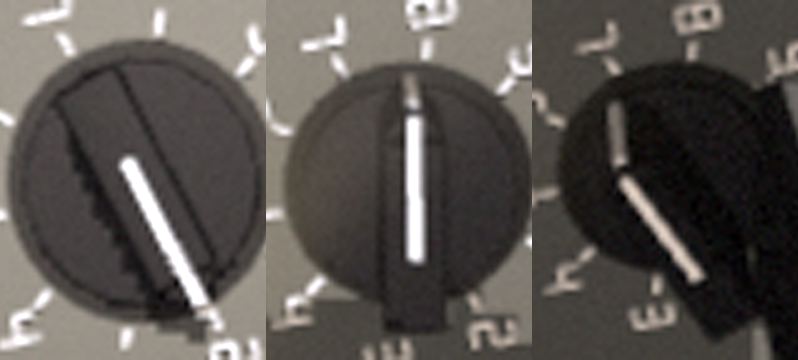

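```bash
python3 - <<'E'
from h import *
s=np.load("s1.npy",allow_pickle=True).item()
cs=[(92,243),(178,260),(256,275)]
L=[((127,160),(205,305)),((149,260),(147,118)),((168,280),(90,178))]
for (r,c),(a,b) in zip(cs,L):
  p=[atz("wrist",(r-36+(y+.5)/5-.5,c-36+(40+x+.5)/5-.5),.15,s) for x,y in (a,b)]
  d=p[1]-p[0]; w=np.arctan2(d[1],d[0]); print(p[0][:2],p[1][:2],"world",w,"jaw",(w+np.pi/2+np.pi/2)%np.pi-np.pi/2,"dial",(-(w-.1915))%(2*np.pi))
E
```

```text
[ 0.47043084 -0.01981281] [ 0.483122   -0.04283275] world -1.0669467706402838 jaw 0.5038495561546128 dial 1.2584467706402838
[ 0.48830429 -0.10989493] [ 0.48782342 -0.08407275] world 1.5894166473138884 jaw 0.018620320518992095 dial 4.885268659865698
[ 0.50693335 -0.19283579] [ 0.49165298 -0.17090256] world 2.1792884288010312 jaw 0.6084921020061351 dial 4.295396878378555
```

move_arm([
  [[-2, 20, -20], [0, 0, 0.1]],
  [[-4, 45, -40], [0, 0, 0.2]],
  [[-6, 65, -60], [0, 0, 0.3]],
  [[-8, 79, -80], [0, 0, 0.4]],
  [[-9, 80, -100], [0, 0, 0.508]],
  [[-9, 80, -120], [0, 0, 0.508]],
  [[-9, 80, -140], [0, 0, 0.508]],
  [[-9, 80, -155], [0, 0, 0.508]],
  [[-9, 80, -160], [0, 0, 0.508]],
  [[-9, 80, -160], [0, 0, 0.508]],
])

```text
time_s: 4.0
tcp_pos: [0.4715, -0.0182, 0.1205]
eef_rot: [1.593, 1.57, 2.101]
wrist_force: [-0.2, 0.6, 0.4]
grip_width: 0.0385
```

```bash
python3 - <<'E'
from h import *
s=bot.state();R=Rn.from_euler('xyz',s["eef_rot"]).as_matrix();print(s["tcp_pos"],np.arctan2(R[1,2],R[0,2]),s["wrist_force"],s["moment"],s["time_s"])
im=optics.grab_frame("wrist")
cv2.imwrite("pics/w2.png",cv2.resize(im[:,:,::-1],(768,576),interpolation=cv2.INTER_CUBIC))
E
```

```text
[ 0.47152456 -0.01819191  0.12054927] 0.5084313552967598 [-0.19048698  0.58203116  0.4258695 ] [ 0.02691809 -0.00066378  0.00231197] 4.0
```

View pics/w2.png

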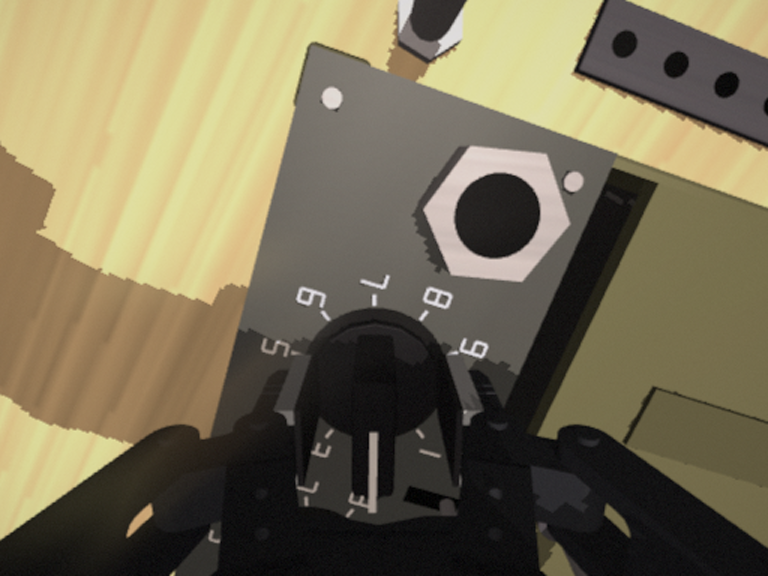

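move_arm([
  [[0, -2, 0], [0, 0, 0]],
  [[0, -2, 0], [0, 0, 0]],
  [[0, -2, 0], [0, 0, 0]],
  [[0, -2, 0], [0, 0, 0]],
  [[0, -2, 0], [0, 0, 0]],
], gripper=1, newtons=40)

```text
time_s: 4.55
tcp_pos: [0.4716, -0.0207, 0.1219]
eef_rot: [0.557, 1.57, 1.064]
wrist_force: [-5.7, -1.7, 13.0]
grip_width: 0.0111
```

```bash
cat > st.py <<'E'
from h import *
s=bot.state();R=Rn.from_euler('xyz',s["eef_rot"]).as_matrix();print(s["tcp_pos"].round(4),"jaw",np.arctan2(R[1,2],R[0,2]).round(4),"F",s["wrist_force"].round(2),"M",s["moment"].round(3),s["grip_width"].round(4),s["time_s"],s["joints"].round(2))
E
python3 st.py
```

```text
Traceback (most recent call last):
  File "st.py", line 2, in <module>
    s=bot.state();R=Rn.from_euler('xyz',s["eef_rot"]).as_matrix();print(s["tcp_pos"].round(4),"jaw",np.arctan2(R[1,2],R[0,2]).round(4),"F",s["wrist_force"].round(2),"M",s["moment"].round(3),s["grip_width"].round(4),s["time_s"],s["joints"].round(2))
                                                                                                                                                                                              ^^^^^^^^^^^^^^^^^^^^^
AttributeError: 'float' object has no attribute 'round'
```

```bash
sed -i 's/s\["grip_width"\].round(4)/round(s["grip_width"],4)/' st.py; python3 st.py
```

```text
[ 0.4716 -0.0207  0.1219] jaw 0.5076 F [-5.71 -1.72 12.97] M [-0.461  1.276  0.018] 0.0111 4.55 [-0.29  0.47  0.26  2.1  -0.21  0.6   0.64]
```

move_arm([
  [[-1, 0, 3], [0, 0, 0]],
  [[-1, 0, 3], [0, 0, -0.1]],
  [[-1, 0, 3], [0, 0, -0.2]],
  [[-1, 0, 3], [0, 0, -0.3]],
  [[-1, 0, 3], [0, 0, -0.4]],
  [[-1, 0, 3], [0, 0, -0.5]],
  [[-1, 0, 3], [0, 0, -0.6]],
  [[-1, 0, 3], [0, 0, -0.63]],
  [[-1, 0, 3], [0, 0, -0.63]],
])

```text
time_s: 5.45
tcp_pos: [0.4725, -0.0201, 0.1248]
eef_rot: [0.117, 1.566, -0.005]
wrist_force: [17.1, 1.3, -34.7]
grip_width: 0.0111
```

```bash
python3 st.py
```

```text
[ 0.4725 -0.0201  0.1248] jaw -0.1226 F [ 17.09   1.32 -34.7 ] M [ 0.55  -3.724  0.038] 0.0111 5.45 [-0.42  0.49  0.44  2.11 -0.36  0.61  0.15]
```

move_arm([
  [[0, 0, -1], [0, 0, 0]],
  [[0, 0, -1], [0, 0, 0]],
  [[0, 0, 0], [0, 0, 0]],
  [[0, 0, 20], [0, 0, 0]],
  [[0, 0, 50], [0, 0, 0]],
], gripper=0.1)

```text
time_s: 5.95
tcp_pos: [0.4715, -0.0204, 0.1748]
eef_rot: [-0.13, 1.569, -0.253]
wrist_force: [-0.1, 0.5, -1.4]
grip_width: 0.0384
```

```bash
python3 st.py; python3 - <<'E'
from h import *
im=optics.grab_frame("wrist")
cv2.imwrite("pics/w3.png",cv2.resize(im[:,:,::-1],(768,576),interpolation=cv2.INTER_CUBIC))
E
```

```text
[ 0.4715 -0.0204  0.1748] jaw -0.1231 F [-0.07  0.51 -1.35] M [-0.021  0.001  0.022] 0.0384 5.95 [-0.48  0.4   0.51  2.07 -0.29  0.73  0.09]
```

View pics/w3.png

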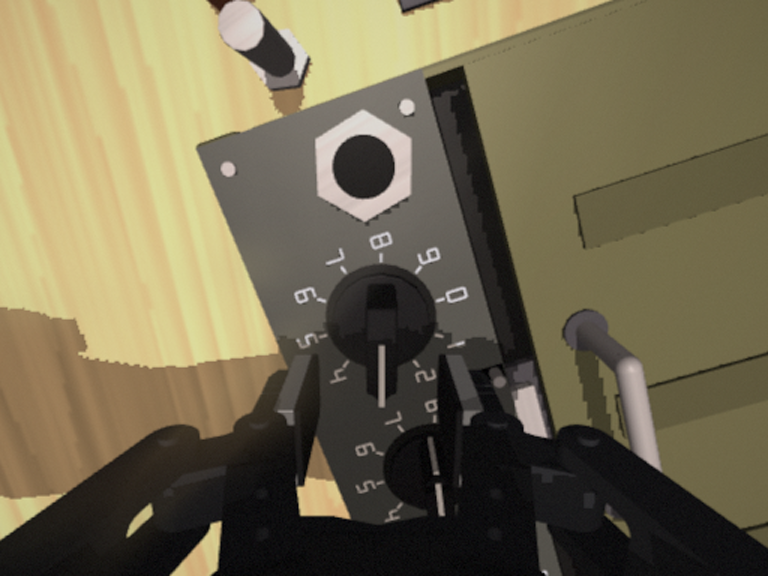

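move_arm([
  [[8, -42, 0], [0, 0, 0.07]],
  [[16, -83, 0], [0, 0, 0.142]],
  [[16, -84, -10], [0, 0, 0.142]],
  [[16, -84, -30], [0, 0, 0.142]],
  [[16, -84, -48], [0, 0, 0.142]],
  [[16, -84, -52], [0, 0, 0.142]],
  [[16, -84, -52], [0, 0, 0.142]],
])

```text
time_s: 6.7
tcp_pos: [0.4892, -0.1048, 0.1273]
eef_rot: [0.221, 1.564, 0.239]
wrist_force: [-0.4, -0.3, 0.8]
grip_width: 0.0383
```

```bash
python3 st.py; python3 - <<'E'
from h import *
im=optics.grab_frame("wrist")
cv2.imwrite("pics/w4.png",im[150:,100:400,::-1])
E
```

```text
[ 0.4892 -0.1048  0.1273] jaw 0.0177 F [-0.42 -0.31  0.77] M [-0.    -0.017  0.012] 0.0383 6.7 [-0.22  0.51  0.42  2.04 -0.34  0.65  0.44]
```

View pics/w4.png

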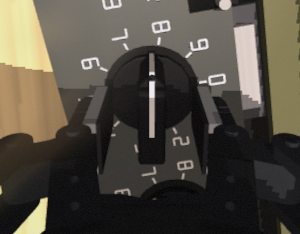

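move_arm([
  [[-1, 0, -4], [0, 0, 0]],
  [[-1, 0, -4], [0, 0, 0]],
  [[-1, 0, -4], [0, 0, 0]],
  [[-1, 0, -4], [0, 0, 0]],
  [[-1, 0, -4], [0, 0, 0]],
], gripper=1)

```text
time_s: 7.25
tcp_pos: [0.4889, -0.1047, 0.1242]
eef_rot: [0.189, 1.562, 0.207]
wrist_force: [0.3, 2.4, 7.1]
grip_width: 0.0114
```

```bash
python3 st.py
```

```text
[ 0.4889 -0.1047  0.1242] jaw 0.0179 F [0.33 2.38 7.08] M [ 0.286  0.155 -0.025] 0.0114 7.25 [-0.21  0.52  0.41  2.04 -0.34  0.64  0.45]
```

move_arm([
  [[0, 0, 0], [0, 0, 0.1]],
  [[0, 0, 0], [0, 0, 0.2]],
  [[0, 0, 0], [0, 0, 0.3]],
  [[0, 0, 0], [0, 0, 0.4]],
  [[0, 0, 0], [0, 0, 0.487]],
  [[0, 0, 0], [0, 0, 0.487]],
  [[0, 0, 0], [0, 0, 0.487]],
])

```text
time_s: 7.95
tcp_pos: [0.4883, -0.1049, 0.1242]
eef_rot: [0.296, 1.563, 0.798]
wrist_force: [-6.5, -0.5, 7.2]
grip_width: 0.011
```

```bash
python3 st.py
```

```text
[ 0.4883 -0.1049  0.1242] jaw 0.5018 F [-6.46 -0.47  7.24] M [-0.22   1.474  0.044] 0.011 7.95 [-0.11  0.5   0.28  2.04 -0.23  0.63  0.82]
```

move_arm([
  [[0, 0, 0], [0, 0, 0]],
  [[0, 0, 0], [0, 0, 0]],
  [[0, 0, 0], [0, 0, 0]],
  [[0, 0, 20], [0, 0, 0]],
  [[0, 0, 50], [0, 0, 0]],
  [[0, 0, 50], [0, 0, 0]],
], gripper=0.1)

```text
time_s: 8.55
tcp_pos: [0.4899, -0.1052, 0.177]
eef_rot: [-0.019, 1.56, 0.482]
wrist_force: [-0.3, -0.3, -0.4]
grip_width: 0.0387
```

```bash
python3 st.py; python3 - <<'E'
from h import *
np.save("s5.npy",bot.state(),allow_pickle=True)
im=optics.grab_frame("wrist")
cv2.imwrite("pics/w5.png",cv2.resize(im[:,:,::-1],(768,576),interpolation=cv2.INTER_CUBIC))
E
```

```text
[ 0.4899 -0.1052  0.177 ] jaw 0.5009 F [-0.3  -0.28 -0.37] M [ 0.013 -0.011  0.004] 0.0387 8.55 [-0.14  0.41  0.31  2.   -0.19  0.75  0.79]
```

View pics/w5.png

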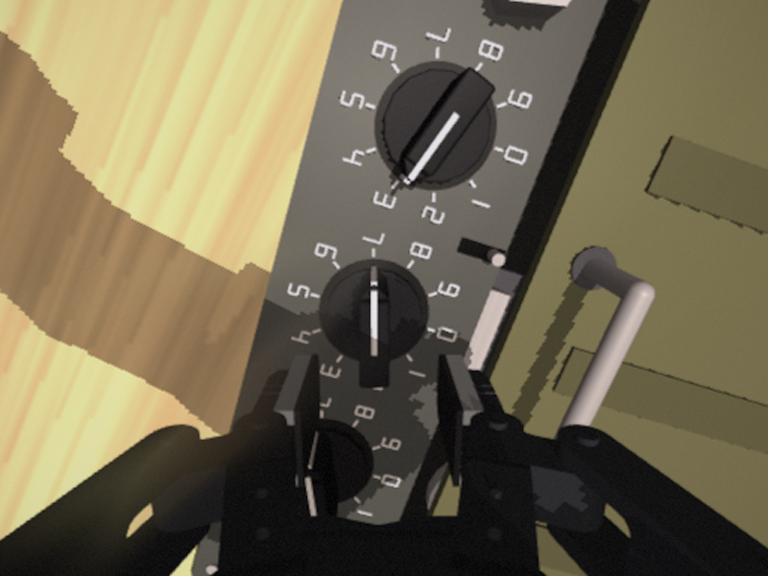

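```bash
python3 - <<'E'
from h import *
s=bot.state();R=Rn.from_euler('xyz',s["eef_rot"]).as_matrix()
j=.608
Rt=np.column_stack([[0,0,-1],np.cross([np.cos(j),np.sin(j),0],[0,0,-1]),[np.cos(j),np.sin(j),0]])
print(R[:,0],Rn.from_matrix(Rt@R.T).as_rotvec(),(np.array([.5041,-.1879,.123])-s["tcp_pos"])*1e3)
E
```

```text
[ 0.00841712  0.00539424 -0.99995003] [-0.00583767  0.0081219   0.1065513 ] [ 14.84380474 -83.03478115 -52.4739476 ]
```

move_arm([
  [[7, -40, 0], [-0.003, 0.004, 0.05]],
  [[14, -82, 0], [-0.006, 0.008, 0.107]],
  [[14, -83, -15], [-0.006, 0.008, 0.107]],
  [[14, -83, -35], [-0.006, 0.008, 0.107]],
  [[14, -83, -48], [-0.006, 0.008, 0.107]],
  [[14, -83, -53], [-0.006, 0.008, 0.107]],
  [[14, -83, -53], [-0.006, 0.008, 0.107]],
  [[14, -83, -53], [-0.006, 0.008, 0.107]],
])

```text
time_s: 9.4
tcp_pos: [0.5035, -0.1878, 0.1229]
eef_rot: [-1.062, 1.57, -0.453]
wrist_force: [0.6, 0.2, 0.2]
grip_width: 0.0387
```

```bash
python3 st.py; python3 - <<'E'
from h import *
im=optics.grab_frame("wrist")
cv2.imwrite("pics/w6.png",cv2.resize(im[:,:,::-1],(768,576),interpolation=cv2.INTER_CUBIC))
im=optics.grab_frame("top")
cv2.imwrite("pics/t6.png",cv2.resize(im[120:280,180:420,::-1],(780,520),interpolation=cv2.INTER_CUBIC))
E
```

```text
[ 0.5035 -0.1878  0.1229] jaw 0.6087 F [0.57 0.17 0.15] M [0.04  0.008 0.032] 0.0387 9.4 [ 0.05  0.55  0.26  1.94 -0.22  0.68  1.06]
```

View pics/w6.png

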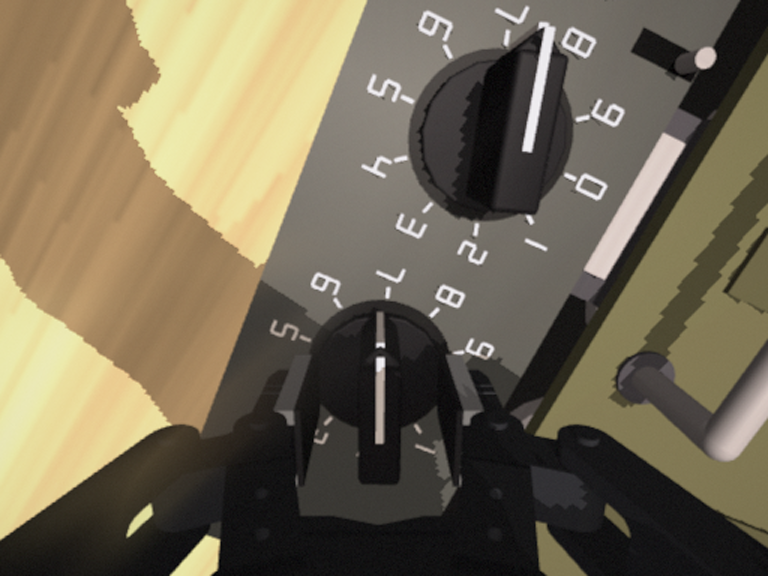

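View pics/t6.png

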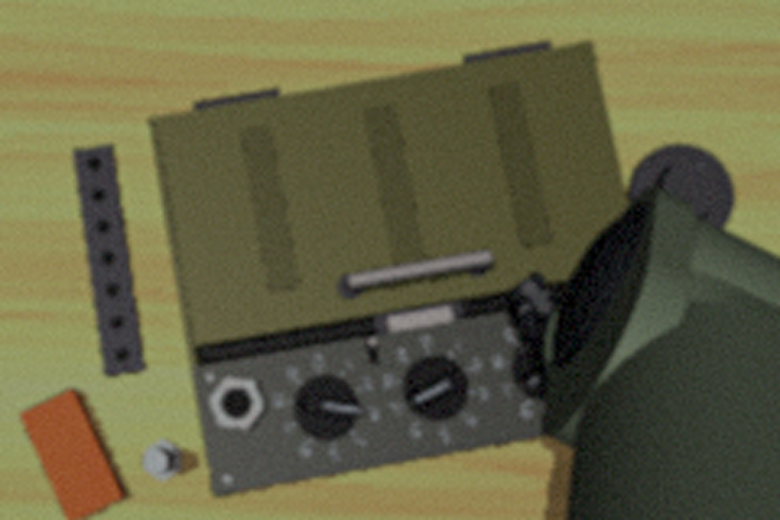

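move_arm([
  [[0, 0, 1], [0, 0, 0]],
  [[0, 0, 1], [0, 0, 0]],
  [[0, 0, 1], [0, 0, 0]],
  [[0, 0, 1], [0, 0, 0]],
  [[0, 0, 1], [0, 0, 0]],
], gripper=1, newtons=20)

```text
time_s: 10.0
tcp_pos: [0.504, -0.1879, 0.1248]
eef_rot: [-0.8, 1.569, -0.192]
wrist_force: [-0.3, 0.1, 8.1]
grip_width: 0.0118
```

```bash
cat > bolt.py <<'E'
from h import *
import os,sys
f="ref.npy"
im=optics.grab_frame("top").astype(float)
g=cv2.GaussianBlur(im,(3,3),0)[205:232,290:325]
if not os.path.exists(f): np.save(f,g)
print("diff",np.abs(g-np.load(f)).mean().round(2),"max",np.abs(g-np.load(f)).max().round(0))
cv2.imwrite("pics/bolt_%s.png"%sys.argv[1],cv2.resize(im[200:250,270:345,::-1].astype(np.uint8),(600,400),interpolation=cv2.INTER_CUBIC))
E
python3 st.py; python3 bolt.py 0
```

```text
[ 0.504  -0.1879  0.1248] jaw 0.6087 F [-0.31  0.06  8.1 ] M [0.241 0.291 0.002] 0.0118 10.0 [ 0.05  0.55  0.26  1.94 -0.22  0.68  1.06]
diff 0.0 max 0.0
```

move_arm([
  [[0, 0, 0], [0, 0, 0.06]],
  [[0, 0, 0], [0, 0, 0.12]],
  [[0, 0, 0], [0, 0, 0.15]],
  [[0, 0, 0], [0, 0, 0.15]],
])

```text
time_s: 10.45
tcp_pos: [0.5038, -0.188, 0.1248]
eef_rot: [-0.779, 1.569, -0.021]
wrist_force: [-2.8, -1.5, 0.7]
grip_width: 0.0117
```

```bash
python3 st.py; python3 bolt.py 1
```

```text
[ 0.5038 -0.188   0.1248] jaw 0.7586 F [-2.82 -1.53  0.74] M [-0.311  0.554  0.107] 0.0117 10.45 [ 0.08  0.54  0.22  1.93 -0.18  0.68  1.18]
diff 1.82 max 19.0
```

View pics/bolt_1.png

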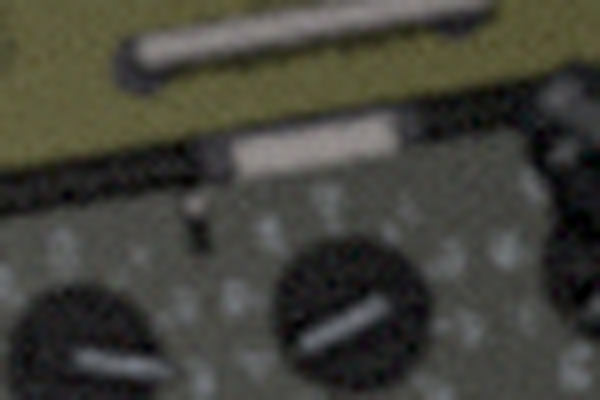

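move_arm([
  [[0, 0, 0], [0, 0, 0.04]],
  [[0, 0, 0], [0, 0, 0.04]],
])

```text
time_s: 10.7
tcp_pos: [0.5037, -0.1881, 0.1248]
eef_rot: [-0.818, 1.569, -0.021]
wrist_force: [-1.9, -1.1, 0.6]
grip_width: 0.0115
```

```bash
python3 st.py; python3 bolt.py 2
```

```text
[ 0.5037 -0.1881  0.1248] jaw 0.797 F [-1.87 -1.11  0.58] M [-0.278  0.469  0.167] 0.0115 10.7 [ 0.09  0.54  0.21  1.93 -0.17  0.68  1.21]
diff 2.89 max 32.0
```

move_arm([
  [[0, 0, 0], [0, 0, 0.04]],
  [[0, 0, 0], [0, 0, 0.04]],
])

```text
time_s: 10.95
tcp_pos: [0.5037, -0.1881, 0.1249]
eef_rot: [-0.815, 1.569, 0.02]
wrist_force: [-1.6, -1.4, 0.3]
grip_width: 0.0116
```

```bash
python3 st.py; python3 bolt.py 3
```

```text
[ 0.5037 -0.1881  0.1249] jaw 0.8352 F [-1.63 -1.42  0.27] M [-0.32   0.394  0.035] 0.0116 10.95 [ 0.1   0.54  0.2   1.93 -0.16  0.68  1.24]
diff 10.9 max 88.0
```

View pics/bolt_3.png

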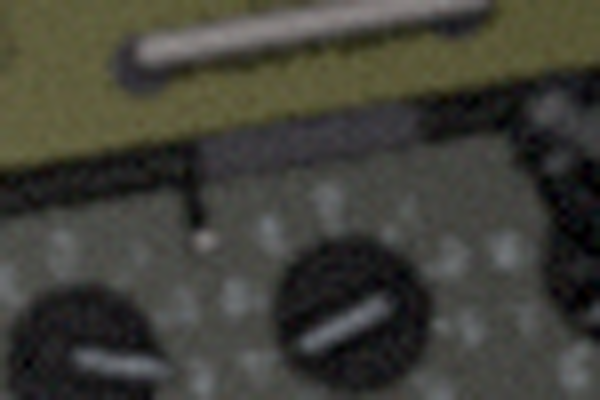

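View pics/bolt_2.png

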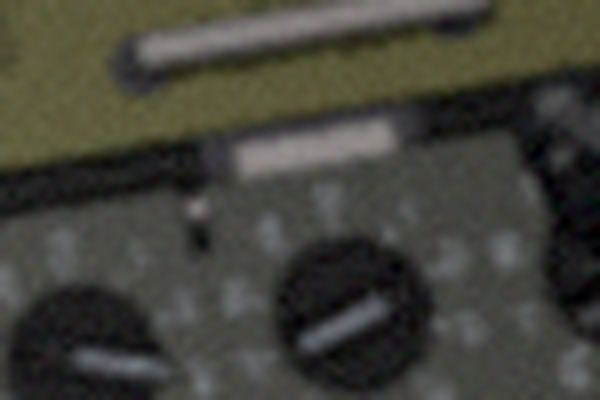

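move_arm([
  [[0, 0, 0], [0, 0, 0]],
  [[0, 0, 0], [0, 0, 0]],
  [[0, 0, 0], [0, 0, 0]],
  [[0, 0, 20], [0, 0, 0]],
  [[0, 0, 50], [0, 0, 0]],
  [[0, 0, 80], [0, 0, 0]],
], gripper=0.1)

```text
time_s: 11.6
tcp_pos: [0.5035, -0.1881, 0.2057]
eef_rot: [-0.666, 1.57, 0.167]
wrist_force: [-0.0, 0.3, 0.5]
grip_width: 0.0383
```

```bash
python3 st.py; python3 bolt.py 4; python3 - <<'E'
from h import *
s=bot.state();R=Rn.from_euler('xyz',s["eef_rot"]).as_matrix()
j=.1915
Rt=np.column_stack([[0,0,-1],np.cross([np.cos(j),np.sin(j),0],[0,0,-1]),[np.cos(j),np.sin(j),0]])
print(R[:,0],Rn.from_matrix(Rt@R.T).as_rotvec(),(np.array([.5792,-.0867,.20])-s["tcp_pos"])*1e3)
im=optics.grab_frame("wrist")
cv2.imwrite("pics/w7.png",cv2.resize(im[:,:,::-1],(768,576),interpolation=cv2.INTER_CUBIC))
E
```

```text
[ 0.5035 -0.1881  0.2057] jaw 0.8337 F [-0.02  0.34  0.55] M [-0.009  0.032 -0.027] 0.0383 11.6 [ 0.07  0.42  0.24  1.87 -0.13  0.86  1.2 ]
diff 11.02 max 89.0
[ 0.00684897 -0.00102026 -0.99997603] [ 0.00318275  0.00628494 -0.64176493] [ 73.93226288 102.10274668 -10.27255799]
```

View pics/w7.png

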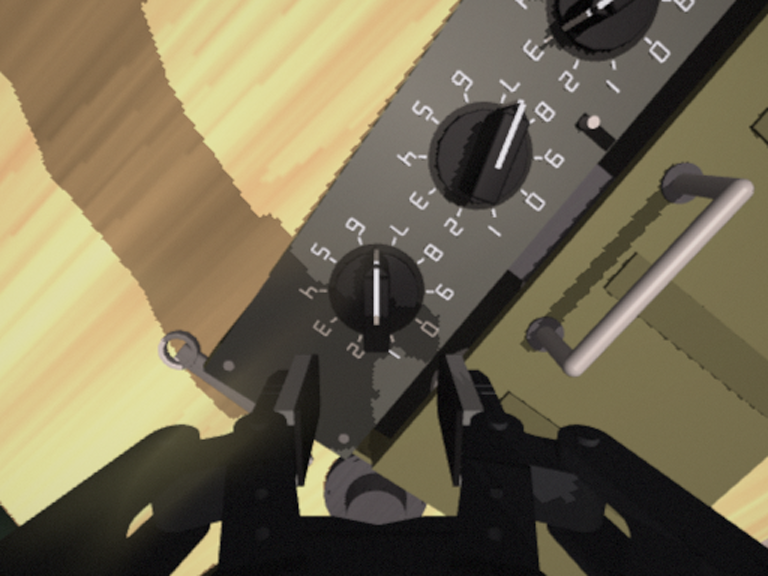

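move_arm([
  [[12, 17, 5], [0, 0.001, -0.1]],
  [[24, 34, 5], [0.001, 0.002, -0.2]],
  [[36, 51, 5], [0.002, 0.003, -0.3]],
  [[48, 68, 5], [0.002, 0.004, -0.4]],
  [[60, 85, 5], [0.003, 0.005, -0.52]],
  [[73, 102, 2], [0.003, 0.006, -0.642]],
  [[74, 102, 0], [0.003, 0.006, -0.642]],
  [[74, 102, 0], [0.003, 0.006, -0.642]],
])

```text
time_s: 12.5
tcp_pos: [0.5791, -0.0864, 0.2074]
eef_rot: [-2.528, 1.57, -2.334]
wrist_force: [0.3, -0.5, -0.4]
grip_width: 0.0382
```

```bash
python3 st.py; python3 - <<'E'
from h import *
np.save("s8.npy",bot.state(),allow_pickle=True)
im=optics.grab_frame("wrist")
cv2.imwrite("pics/w8.png",cv2.resize(im[:,:,::-1],(768,576),interpolation=cv2.INTER_CUBIC))
E
```

```text
[ 0.5791 -0.0864  0.2074] jaw 0.1938 F [ 0.27 -0.54 -0.41] M [ 0.035  0.008 -0.006] 0.0382 12.5 [-0.22  0.51  0.38  1.75 -0.23  0.93  0.45]
```

View pics/w8.png

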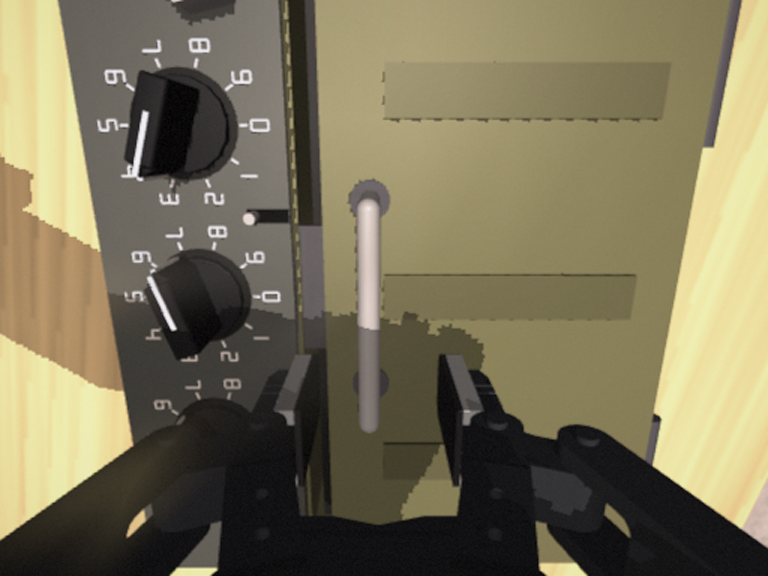

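```bash
python3 - <<'E'
from h import *
s=np.load("s8.npy",allow_pickle=True).item()
a=atz("wrist",(205/1.5,368.5/1.5),.151,s);b=atz("wrist",(425/1.5,369.5/1.5),.151,s)
print(a,b,(a+b)/2,np.linalg.norm(a-b),np.arctan2(*(a-b)[[1,0]])-np.pi/2)
E
```

```text
[ 0.56498275 -0.0383374   0.151     ] [ 0.58484431 -0.13958333  0.151     ] [ 0.57491353 -0.08896037  0.151     ] 0.10317568145245448 0.19371149656152475
```

move_arm([
  [[-4, -1, -20], [0, 0, 0]],
  [[-4, -1, -45], [0, 0, 0]],
  [[-4, -1, -65], [0, 0, 0]],
  [[-4, -1, -74], [0, 0, 0]],
  [[-4, -1, -75], [0, 0, 0]],
  [[-4, -1, -75], [0, 0, 0]],
])

```text
time_s: 13.15
tcp_pos: [0.575, -0.0886, 0.1334]
eef_rot: [-1.571, 1.57, -1.378]
wrist_force: [0.1, -0.9, 0.9]
grip_width: 0.0384
```

move_arm([
  [[0, 0, 0], [0, 0, 0]],
  [[0, 0, 0], [0, 0, 0]],
  [[0, 0, 0], [0, 0, 0]],
  [[0, 0, 0], [0, 0, 0]],
  [[0, 0, 0], [0, 0, 0]],
], gripper=1, newtons=60)

```text
time_s: 13.65
tcp_pos: [0.5752, -0.0888, 0.1344]
eef_rot: [-0.879, 1.569, -0.687]
wrist_force: [-3.2, -0.6, 9.0]
grip_width: 0.0075
```

```bash
python3 st.py; python3 bolt.py 5;python3 - <<'E'
from h import *
s=bot.state();R=Rn.from_euler('xyz',s["eef_rot"]).as_matrix();print(R[:,0])
ex=np.array([np.cos(.1925),np.sin(.1925),0])
for t in np.arange(.1,1.01,.1):
  a=np.array([-.157,.046]);c,si=np.cos(t),np.sin(t)
  # opening rotates front up/back: clockwise in (x,z)
  n=np.array([c*a[0]+si*a[1],-si*a[0]+c*a[1]])-a
  d=ex*n[0]+[0,0,n[1]]; print(round(t,1),(d*1e3).round(0))
E
```

```text
[ 0.5752 -0.0888  0.1344] jaw 0.1926 F [-3.25 -0.63  8.97] M [-0.162  0.686  0.029] 0.0075 13.65 [-0.18  0.6   0.34  1.82 -0.27  0.77  0.49]
diff 24.71 max 96.0
[ 1.15017337e-03 -9.09316643e-04 -9.99998925e-01]
0.1 [ 5.  1. 15.]
0.2 [12.  2. 30.]
0.3 [20.  4. 44.]
0.4 [30.  6. 58.]
0.5 [41.  8. 70.]
0.6 [52. 10. 81.]
0.7 [65. 13. 90.]
0.8 [79. 15. 99.]
0.9 [ 94.  18. 106.]
1.0 [109.  21. 111.]
```

move_arm([
  [[2, 0, 7], [0, 0, 0]],
  [[5, 1, 15], [0, 0, 0]],
  [[8, 2, 22], [0, 0, 0]],
  [[12, 2, 30], [0, 0, 0]],
])

```text
time_s: 14.1
tcp_pos: [0.5868, -0.0865, 0.1647]
eef_rot: [-2.398, 1.57, -2.205]
wrist_force: [-2.2, 3.3, -13.3]
grip_width: 0.0075
```

```bash
python3 st.py; python3 - <<'E'
from h import *
im=optics.grab_frame("scene")
cv2.imwrite("pics/sc9.png",cv2.resize(im[80:320,60:380,::-1],(800,600),interpolation=cv2.INTER_CUBIC))
E
```

```text
[ 0.5868 -0.0865  0.1647] jaw 0.1927 F [ -2.16   3.33 -13.32] M [0.484 0.597 0.031] 0.0075 14.1 [-0.2   0.58  0.36  1.76 -0.26  0.85  0.47]
```

View pics/sc9.png

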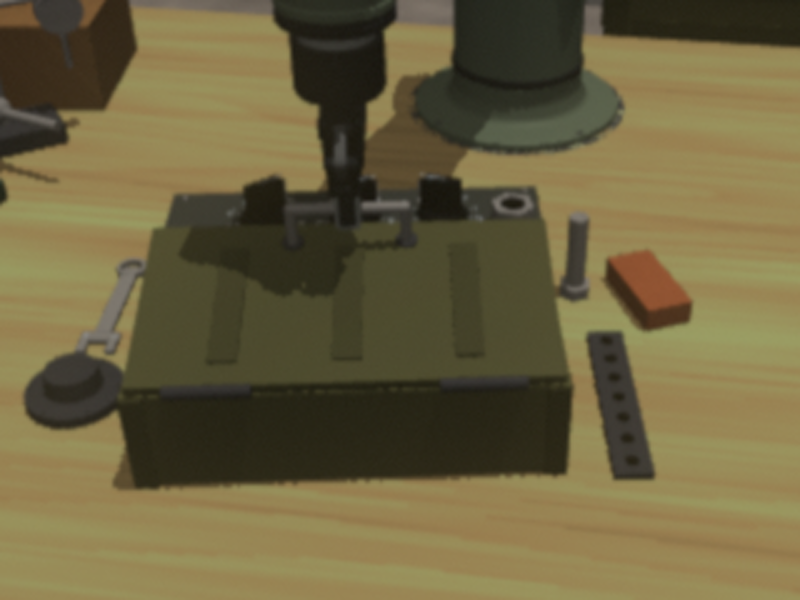

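move_arm([
  [[4, 1, 7], [0, 0, 0]],
  [[8, 2, 14], [0, 0, 0]],
  [[13, 3, 21], [0, 0, 0]],
  [[18, 4, 28], [0, 0, 0]],
  [[23, 5, 34], [0, 0, 0]],
  [[29, 6, 40], [0, 0, 0]],
])

```text
time_s: 14.75
tcp_pos: [0.6159, -0.0807, 0.2064]
eef_rot: [-3.018, 1.569, -2.825]
wrist_force: [-10.0, -3.7, -4.7]
grip_width: 0.0078
```

```bash
python3 st.py
```

```text
[ 0.6159 -0.0807  0.2064] jaw 0.1924 F [-10.03  -3.7   -4.72] M [-0.724  2.416  0.029] 0.0078 14.75 [-0.21  0.57  0.37  1.65 -0.24  0.97  0.44]
```

move_arm([
  [[5, 1, 6], [0, 0, 0]],
  [[11, 2, 11], [0, 0, 0]],
  [[17, 3, 16], [0, 0, 0]],
  [[24, 5, 20], [0, 0, 0]],
  [[31, 6, 25], [0, 0, 0]],
  [[38, 7, 29], [0, 0, 0]],
])

```text
time_s: 15.35
tcp_pos: [0.6535, -0.0735, 0.2363]
eef_rot: [2.93, 1.567, 3.122]
wrist_force: [-10.0, 1.2, -2.1]
grip_width: 0.0076
```

```bash
python3 st.py
```

```text
[ 0.6535 -0.0735  0.2363] jaw 0.1923 F [-10.03   1.2   -2.13] M [ 0.372  2.297 -0.041] 0.0076 15.35 [-0.22  0.6   0.38  1.51 -0.24  1.08  0.41]
```

move_arm([
  [[7, 1, 4], [0, 0, 0]],
  [[15, 3, 7], [0, 0, 0]],
  [[22, 4, 9], [0, 0, 0]],
  [[27, 5, 11], [0, 0, 0]],
  [[27, 5, 11], [0, 0, 0]],
])

```text
time_s: 15.85
tcp_pos: [0.6812, -0.068, 0.2487]
eef_rot: [2.732, 1.568, 2.925]
wrist_force: [-6.2, 1.8, 2.7]
grip_width: 0.0073
```

```bash
python3 st.py; python3 - <<'E'
from h import *
im=optics.grab_frame("scene")
cv2.imwrite("pics/sc10.png",cv2.resize(im[20:320,60:460,::-1],(800,600),interpolation=cv2.INTER_CUBIC))
im=optics.grab_frame("wrist")
cv2.imwrite("pics/w10.png",im[:,:,::-1])
E
```

```text
[ 0.6812 -0.068   0.2487] jaw 0.1928 F [-6.17  1.8   2.74] M [0.312 1.709 0.053] 0.0073 15.85 [-0.21  0.64  0.38  1.42 -0.25  1.14  0.4 ]
```

View pics/sc10.png

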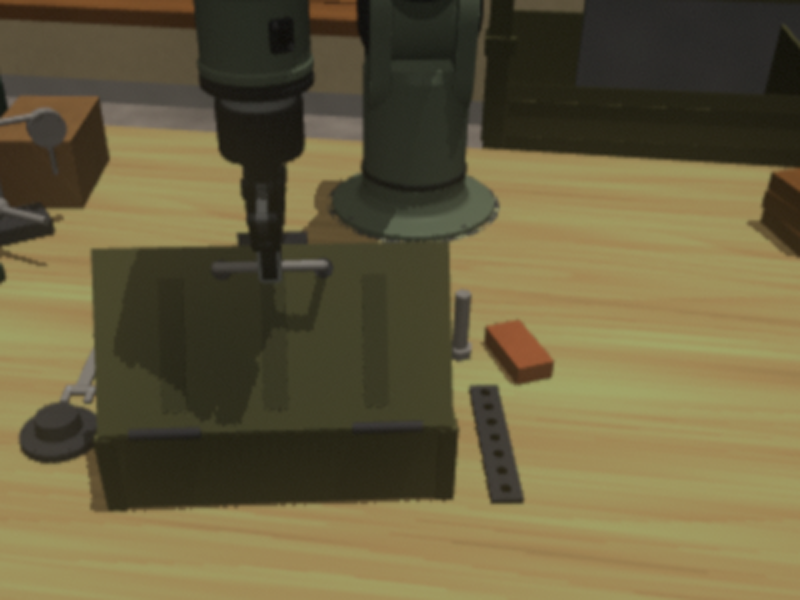

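View pics/w10.png

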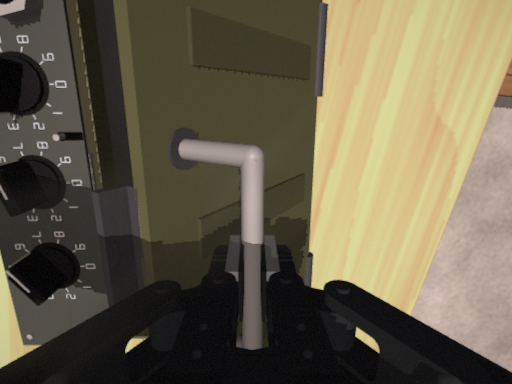

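move_arm([
  [[0, 0, 0], [0, 0, 0]],
  [[0, 0, 0], [0, 0, 0]],
  [[0, 0, 0], [0, 0, 0]],
  [[0, 0, 0], [0, 0, 0]],
], gripper=0.5)

```text
time_s: 16.35
tcp_pos: [0.6814, -0.0679, 0.2489]
eef_rot: [2.527, 1.569, 2.72]
wrist_force: [0.4, -1.0, -0.4]
grip_width: 0.0213
```

```bash
python3 st.py;python3 - <<'E'
from h import *
im=optics.grab_frame("wrist")
cv2.imwrite("pics/w11.png",im[:,:,::-1])
E
```

```text
[ 0.6814 -0.0679  0.2489] jaw 0.1928 F [ 0.44 -1.01 -0.36] M [ 0.007  0.034 -0.034] 0.0213 16.35 [-0.21  0.64  0.38  1.42 -0.25  1.14  0.4 ]
```

View pics/w11.png

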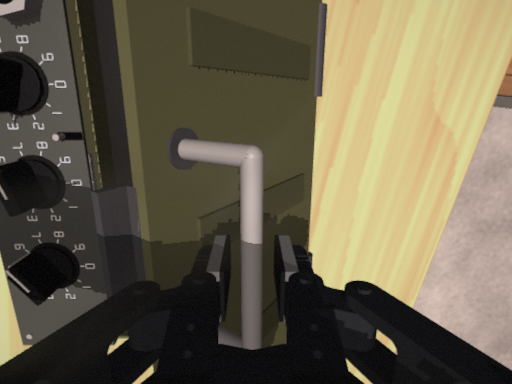

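Jaws are clear of the bar on both sides and the wrist force is near zero. I'll withdraw straight up.

move_arm([
  [[0, 0, 10], [0, 0, 0]],
  [[0, 0, 25], [0, 0, 0]],
  [[-5, 0, 45], [0, 0, 0]],
  [[-30, 0, 75], [0, 0, 0]],
  [[-60, 0, 100], [0, 0, 0]],
  [[-100, 0, 120], [0, 0, 0]],
  [[-140, 0, 130], [0, 0, 0]],
  [[-140, 0, 130], [0, 0, 0]],
  [[-140, 0, 130], [0, 0, 0]],
])

```text
time_s: 17.3
tcp_pos: [0.5414, -0.0679, 0.3808]
eef_rot: [0.781, 1.569, 0.974]
wrist_force: [-0.2, 0.4, -0.7]
grip_width: 0.0212
```

```bash
python3 st.py;python3 - <<'E'
from h import *
im=optics.grab_frame("scene")
cv2.imwrite("pics/sc12.png",cv2.resize(im[20:320,60:460,::-1],(800,600),interpolation=cv2.INTER_CUBIC))
im=optics.grab_frame("wrist")
cv2.imwrite("pics/w12.png",im[:,:,::-1])
E
```

```text
[ 0.5414 -0.0679  0.3808] jaw 0.1929 F [-0.19  0.41 -0.7 ] M [-0.015 -0.005  0.031] 0.0212 17.3 [-0.32  0.28  0.44  1.62 -0.13  1.27  0.33]
```

View pics/sc12.png

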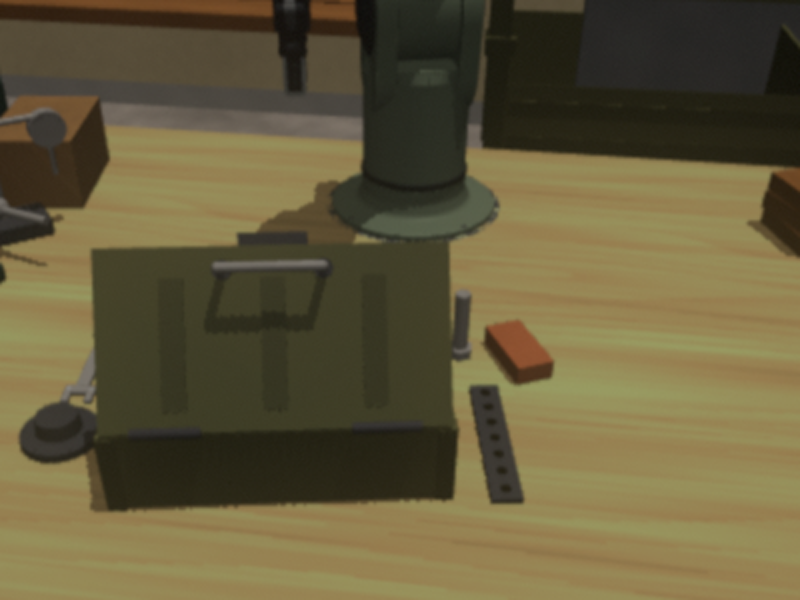

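View pics/w12.png

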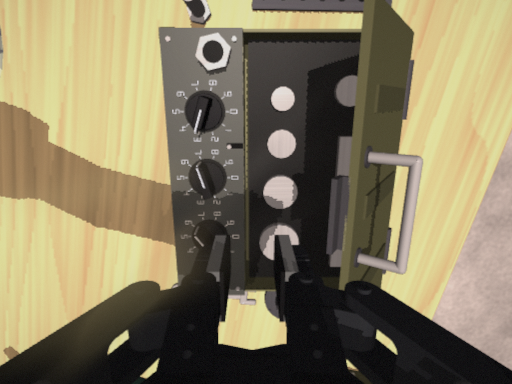

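```bash
python3 - <<'E'
from station import bot
print(bot.close_job())
E
```

```text
the job is handed in; nothing more can be done
None
```

The gauge case is open and the job is handed in at about 17.4 s, with the robot clear of everything.

- **Left and middle dials:** set to 3 and 7.
- **Right dial:** turned from about 4.30 rad in small steps with a 20 N grip. I stopped at about 4.07 rad, as soon as the bolt snapped back. The highest moment about the dial axis that I read was about 0.17 N m. I did not turn the dial after that.
- **Lid:** lifted by its handle to about 1.0 rad, estimated from how far the handle moved, then released. The wrist force was about 13 N or less at each reading.

The last pictures show the lid standing open at the same height as when I held it. The stud is back at the robot end of its slot, and the nut and the other things look unmoved.

Two readings disagreed with what I expected:
- **Right dial stop:** 4.07 rad is slightly past the stated 3.29 to 3.99 range. It fits if the gate takes the bolt within about 0.15 rad of its centre and my angle estimate is a little off. The camera and the moment drop both confirmed the bolt had snapped back.
- **Upward pull on the left dial:** I raised the gripper about 3 mm while it held the left knob, and the wrist force briefly read about 35 N upward. This pulled on the knob rather than twisting it. I then lowered it slightly and let go.

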